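# Stand the ball-headed pole grip in the ring stand

## Robot

A 6-joint arm with a two-finger parallel gripper is mounted at the origin on the work surface. World frame = base frame: x ahead of the robot, y to its left, z up, the work surface at z = 0. Lengths are in mm, angles in rad, forces in N, time in s.
With the tool pointing down it reaches from about 375 to 750 mm from the base axis. Payload 9 kg.
Tool frame: the origin (TCP) lies at the very end of the fingers, on their centre line; the grasp point (between the pads) lies 19 mm behind it; y points along the fingers, x is the direction in which the jaws open and shut, and the axes are right-handed (so a half turn about y gives the same grasp; the last joint's range is limited). The gripper opens to 85 mm and grips with 20 to 120 N. Pads are 22 mm wide; open, the fingers measure 114 mm over their backs; the gripper's body (76 mm by 85 mm) begins 54 mm behind the grasp point. The pads swing forward as they close: fully open they stand 13 mm farther back than shut.
Start: joints at [-1.542, 0.104, 0.097, 1.564, 0, 1.353], TCP at [146.589, -581.849, 231.331] pointing down, gripper open.
Joint ranges: [-2.99, 2.99], [-0.84, 1.86], [-1.1, 1.16], [-1.84, 2.11], [-1.51, 1.56], [-3.14, 3.14]. Speed limits (rad/s): [2.22, 2.22, 2.57, 3.14, 3.14, 3.14].

## Interface

Orientations are given as a rotation vector (axis times angle).
In Python, from plant import arm, optics gives the robot as it stands.
- The arm moves only by the tool play_rows, never from a script. Its argument "increments" is a list of rows, each a list of 3 entries, a list of its own where there are three numbers: the shift along the tool's x, y, z in cm, then the turn, a rotation vector about the tool's x, y, z in degrees, then the closure in counts, from 0 (fully open) to 255 (shut). In form: [[[x, y, z], [rx, ry, rz], hand], ...]. A call has 1 to 20 rows; each row is the pose to reach, as a shift and turn from the pose measured when the call began, along the tool's axes at that moment; what a row does not reach only later rows make up. A row lasts 1/12 s, in which the tool goes at most 41.7 mm and 7.16 degrees, less where a joint would pass 70% of its speed; a pose out of reach is approached as far as the arm can. A call with a gripper value outside its range is refused whole. The fingers move at their own pace and stop on an object; "force" is the grip in N (left out, the last holds). Time passes only in rows, so rows that repeat a pose let the fingers close. It gives the time, the measured TCP pose, the force and the opening at its end, in the units of the state.
- arm.get_state(): the state, without advancing time (a new reading comes with each control period).
- optics.grab_frame(name): name is "scene" or "side" or "wrist"; returns the picture (480x640x3 uint8, blue, green, red); there is no depth.
- optics.camera_info(name): a dict with "fx", "fy", "cx", "cy" (pixels), "pose" (4x4, takes a point from camera to world coordinates); the wrist camera has in their place "tool_from_camera" (4x4, takes a point from camera to tool coordinates, whose origin is the TCP and whose axes are the tool frame's). Camera axes: x right, y down, z forward; pixel columns grow to the right and rows downward; lengths in mm; the calibration is good to about 2 mm. A picture is of the moment at which its call begins: read the wrist's pose just before it. camera_info takes no time and is no camera call.
- arm.job_done(): hands the job in, once; it reports no verdict.
The state is a dict: "clock": time; "joint_positions": joint angles; "joint_velocities": joint speeds; "effort": joint torques, N m; "tcp_pos": TCP position; "ee_rot": TCP orientation; "contact_force": force on the tool from outside, world axes, zero at the start; "wrist_torque": the same for the moment, N m; "opening": finger opening in mm.
Only numpy, scipy, OpenCV 4.12 (cv2) and the standard library are available. Lean on these libraries where they do the work, as an engineer would, in place of code of your own. Each camera call takes 0.05 s, during which the arm holds its last target. There are 200 camera calls.

## Task

The rubber edge stone has been left lying across the ring stand: first lay it flat in the shallow tray and let go of it. Then take the pole grip with the larger ball out of the leaning rack and lower it, ball down, into the ring until it rests there, not dropping it, and leave it standing upright with its open end up, ready for the shaft. Leave the smaller grip in its place in the rack, and do not shift the roto brush, the groove tool or the crank.

Things in the scene. Friction and masses are not known exactly. Their poses are not given: they have to be found in the camera images.
- grip_mid (a point): The larger bare-aluminium pole grip, loose, about 0.3 kg: a 58 mm ball with a straight round neck 28 mm in diameter, 151 mm long overall. Point half-way along, on its axis; z runs along the neck from ball to open end (ball centre 46.5 mm along -z, open end 75.5 mm along +z). At the start it leans in one of the rack's two slots, ball lowest, open end out to the robot's left, about 40 degrees from vertical.
- grip_ball (a point): Centre of the 58 mm ball of the larger grip; same axes as grip_mid. The grip's centre of mass is within a few mm of it, so friction holds the grip in the ring at whatever tilt it is left.
- junior_mid (a point): The smaller aluminium pole grip, of the same shape (ball 42 mm, neck 22 mm in diameter, 113 mm long), leaning in the rack's other slot at about 35 degrees, to be left there. The point lies half-way along it; z runs from ball to open end.
- rack: Fixed dark wooden board 160 x 240 x 20 mm (x, y, z), origin under its centre, front (-x) to the left and partly to the robot. 36 mm holes at x = 30, y = +60 and -60 mm hold the balls. A 12 mm rail along y at x = -19, 70 mm up, carries the necks about 50 mm from the ball centre, between pegs 22 mm to either side that end 92 mm up. Above the pegs the necks are free, with over 25 mm beside them for each finger.
- ring_top (a point): Centre of the top rim of the fixed steel ring stand, z up: an open ring 44 mm inside and 68 mm outside in diameter, 30 mm tall, on a round base 104 mm across and 12 mm high; the rim is 42 mm above the bench. When the 58 mm ball rests in it, the ball centre is about 18.9 mm above the rim.
- stone_mid (a point): Centre of the grey rubber edge stone, a loose block 100 x 42 x 34 mm (along its x, y, z), about 0.18 kg, that at the start lies across the ring's rim, flat, its centre 17 mm above the rim.
- tray: Fixed shallow plywood tray, outside 120 x 170 x 22 mm (x, y, z), walls and floor 5 mm thick; origin at the centre of its underside.
- crankpost: Fixed cast-iron hand crank on a foot 80 x 80 mm, origin under the foot, 181 mm tall at the head; a spindle reaches to its +x side, 143 mm from the post axis, at 155 mm height.
- crank_knob (a point): Middle of the wooden handle (55 mm long) of the hand crank, on a 70 mm arm on the -x side of the post, at rest at varying angles. Not to be moved.
- brush_mid (a point): Centre of the nylon roto brush head, a loose cylinder 64 mm in diameter and 110 mm tall, standing on end. Not to be moved.
- groove_mid (a point): Middle of the groove tool lying on the bench, about 141 x 26 x 24 mm along its x, wooden block with a small brass wheel at +x. Not to be moved.
Things that resemble listed ones, but are neither listed nor needed, are in the scene too. Leave any brown or red look-alike of the part that bears grip_mid alone.

How it is judged:
By the outcome, as a careful person would: the job done as asked, in the order asked, and still so for the second after the job is handed in, with the robot touching nothing.
It also fails if it takes over 64 s, if anything falls off the work surface, if the arm or the gripper's body presses on something with over 40 N, if the wrist force passes 120 N, or if a joint passes its speed limit or range.

## Working session

There is one attempt and no reset: what is moved stays moved. The work goes in short steps, Python scripts to look and compute and a tool call to move; the robot and the scene stay as the last step left them, time stands still between calls to the robot, and variables do not carry over. Pictures are saved under pics/ and viewed, about 8 in all and at most 12, crops included, and the job is handed in when it is done.

Besides the shell and the picture viewer there is one more tool, called after ">>>" by a JSON object that holds its "fn" and its "kwargs", one argument or row to a line. play_rows: Moves the arm, as the interface text tells. Its arguments: {"type":"object","properties":{"increments":{"type":"array","items":{"type":"array"}},"force":{"type":"number"}},"required":["increments"]}

```bash
ls; mkdir -p pics; python3 - <<'E'
from plant import arm, optics
import cv2, numpy as np
np.set_printoptions(precision=3,suppress=True)
for n in("scene","side"):
    cv2.imwrite(f"pics/{n}0.png",optics.grab_frame(n)); i=optics.camera_info(n); print(n,i)
print(arm.get_state()); print(optics.camera_info("wrist"))
E
```

```text
pics
scene {'fx': 461.5638418893849, 'fy': 461.5638418893849, 'cx': 319.1690882721513, 'cy': 236.54993190794167, 'pose': array([[  -0.459,    0.745,   -0.483, 1136.507],
       [   0.888,    0.382,   -0.254,  364.182],
       [  -0.005,   -0.546,   -0.838,  968.892],
       [   0.   ,    0.   ,    0.   ,    1.   ]])}
side {'fx': 519.6534054007353, 'fy': 519.6534054007353, 'cx': 323.6398749902515, 'cy': 240.70912449326258, 'pose': array([[   0.987,   -0.086,    0.134,  466.731],
       [  -0.158,   -0.621,    0.768, -792.178],
       [   0.017,   -0.779,   -0.627,  804.513],
       [   0.   ,    0.   ,    0.   ,    1.   ]])}
{'clock': 0.1, 'joint_positions': array([-1.542,  0.105,  0.097,  1.564, -0.   ,  1.353]), 'joint_velocities': array([-0.001, -0.002,  0.003,  0.001,  0.002, -0.002]), 'effort': array([  0.008, -55.821,  50.472,   0.013,  -0.   ,  -0.   ]), 'tcp_pos': array([ 146.539, -581.536,  230.632]), 'ee_rot': array([-1.315,  1.026, -1.025]), 'contact_force': array([-0.055, -0.256,  0.211]), 'wrist_torque': array([ 0.011, -0.008, -0.052]), 'opening': 85.35853290162181}
{'fx': 418.0989208456278, 'fy': 418.0989208456278, 'cx': 317.66396626158263, 'cy': 242.3079049459278, 'tool_from_camera': array([[   1.   ,   -0.   ,   -0.001,   -0.697],
       [   0.001,   -0.289,    0.957, -142.673],
       [  -0.001,   -0.957,   -0.289,   74.015],
       [   0.   ,    0.   ,    0.   ,    1.   ]])}
```

View pics/scene0.png

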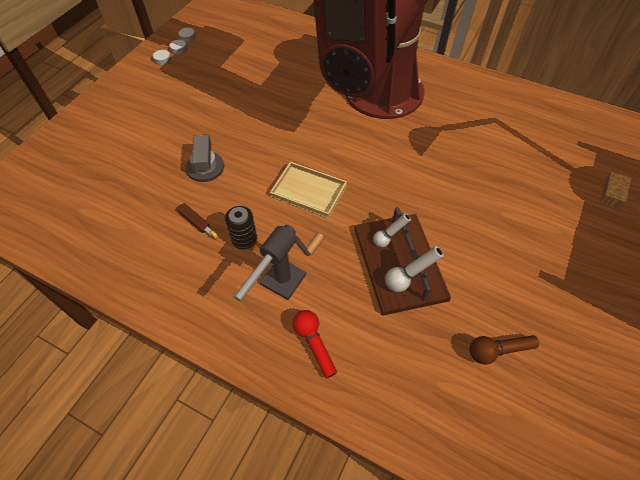

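View pics/side0.png

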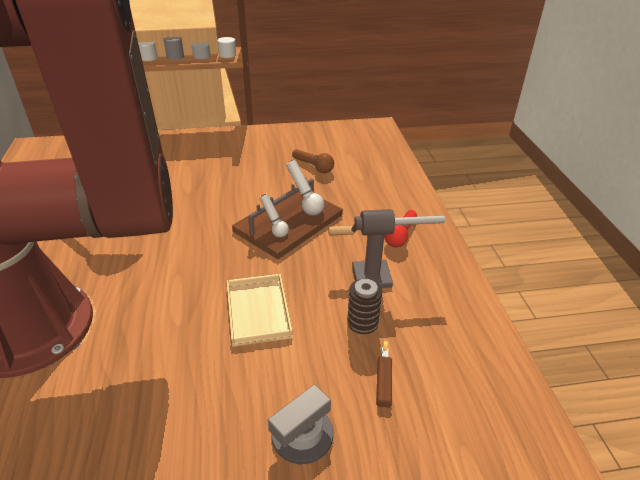

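The larger-grip candidates are the bare aluminium grips at scene (399,280) and (381,239), the brown look-alike at (485,350) and the red one at (306,323). The one at scene (399,280) / side (313,204) fits, because it is bare aluminium and has the bigger ball. The stone on the ring is at scene (202,150) / side (300,415), and the tray is at scene (308,188) / side (259,310). I'll enlarge both regions to confirm.

```bash
cat > h.py <<'E'
import numpy as np, cv2
from scipy.spatial.transform import Rotation as R
from plant import arm, optics
np.set_printoptions(precision=2,suppress=True)
def ray(cam,uv,T=None):
    i=optics.camera_info(cam)
    if T is None: T=i["pose"]
    d=T[:3,:3]@np.array([(uv[0]-i["cx"])/i["fx"],(uv[1]-i["cy"])/i["fy"],1.])
    return T[:3,3],d/np.linalg.norm(d)
def plane(cam,uv,z,T=None):
    o,d=ray(cam,uv,T); return o+d*(z-o[2])/d[2]
def tri(*rays):
    A=sum(np.eye(3)-np.outer(d,d) for o,d in rays); b=sum((np.eye(3)-np.outer(d,d))@o for o,d in rays)
    p=np.linalg.solve(A,b); return p,[np.linalg.norm(np.cross(p-o,d)) for o,d in rays]
def proj(cam,p,T=None):
    i=optics.camera_info(cam); T=i["pose"] if T is None else T
    c=np.linalg.inv(T)@np.append(p,1); return np.array([i["fx"]*c[0]/c[2]+i["cx"],i["fy"]*c[1]/c[2]+i["cy"]])
def tool(s=None):
    s=s or arm.get_state(); T=np.eye(4); T[:3,:3]=R.from_rotvec(s["ee_rot"]).as_matrix(); T[:3,3]=s["tcp_pos"]; return T
def wristT(s): return tool(s)@optics.camera_info("wrist")["tool_from_camera"]
def move(p,Rg,s=None):
    """shift (cm) and turn (deg) in tool axes to reach TCP p, orientation Rg"""
    T=tool(s); print("shift cm",T[:3,:3].T@(np.array(p)-T[:3,3])/10,"turn deg",np.degrees(R.from_matrix(T[:3,:3].T@Rg).as_rotvec()))
E
python3 - <<'E'
from h import *
a=cv2.imread("pics/scene0.png");b=cv2.imread("pics/side0.png")
def crop(im,x,y): return cv2.resize(im[y:y+75,x:x+100],(400,300),interpolation=cv2.INTER_CUBIC)
o=np.vstack([np.hstack([crop(a,155,120),crop(b,250,385)]),np.hstack([crop(a,355,215),crop(b,240,155)])])
cv2.imwrite("pics/c1.png",o)
print(tool()[:3,:3])
# balls
for n,p,q in(("big ball",(399,280),(313,204)),("big end",(439,253),(293,166)),("small ball",(381,239),(280,229)),("small end",(406,218),(266,200)),("ring base",(205,166),(302,437))):
    print(n,*tri(ray("scene",p),ray("side",q)))
E
```

```text
[[ 0.24 -0.    0.97]
 [-0.97  0.    0.24]
 [-0.   -1.    0.  ]]
big ball [625.05 296.23  41.39] [np.float64(1.808089345254462), np.float64(1.8080893452545028)]
big end [578.28 352.28 127.25] [np.float64(5.814529197852658), np.float64(5.81452919785251)]
small ball [533.48 215.57  30.45] [np.float64(0.29525889802913746), np.float64(0.2952588980291781)]
small end [501.76 253.22  96.61] [np.float64(5.000694813750295), np.float64(5.000694813750359)]
ring base [ 517.22 -320.6     1.18] [np.float64(2.2870975443373545), np.float64(2.2870975443373602)]
```

View pics/c1.png

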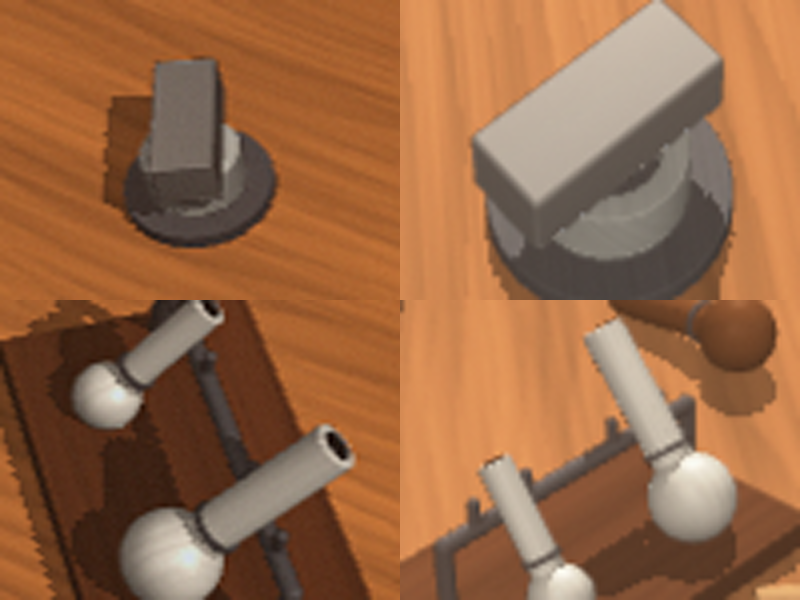

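The crop confirms the choice: the larger-ball aluminium grip has its ball at scene (397.8,279.3) and its open end at (439,252). In the side crop the stone's top corners are (313.8,385), (330.5,400.5), (283.3,436.3) and (268.3,419.3).

```bash
python3 - <<'E'
from h import *
C=np.array([plane("side",p,76) for p in((313.75,385),(330.5,400.5),(283.25,436.25),(268.25,419.25))])
print("stone",C.mean(0),C); v=C[0]+C[1]-C[2]-C[3]; print("yaw",np.degrees(np.arctan2(v[1],v[0])),"len",np.linalg.norm(v)/2, "w",np.linalg.norm(C[0]+C[3]-C[1]-C[2])/2)
print(tri(ray("scene",(200.75,148.75)),ray("side",(299,410.25))))
for cam,P in(("scene",((290,163),(347,182),(329,215),(268,195))),("side",((280,276),(291,339),(232,347),(228,284)))):
    C=np.array([plane(cam,p,22) for p in P]); v=C[0]+C[3]-C[1]-C[2]; w=C[0]+C[1]-C[2]-C[3]
    print("tray",cam,C.mean(0),C[:,:2].tolist(),np.linalg.norm(v)/2,np.linalg.norm(w)/2,[np.degrees(np.arctan2(k[1],k[0])) for k in(v,w)])
b,e=tri(ray("scene",(397.8,279.3)),ray("side",(313,204.2))); t,f=tri(ray("scene",(439.2,252)),ray("side",(291.4,164)))
d=(t-b);print(b,e,t,f,np.linalg.norm(d),d/np.linalg.norm(d),np.degrees(np.arccos(d[2]/np.linalg.norm(d))))
for z in(12,):print("ring base",plane("scene",(155+200/4,120+183/4),z),plane("side",(250+209/4,385+195/4),z))
E
```

```text
stone [ 516.37 -318.22   76.  ] [[ 545.41 -275.57   76.  ]
 [ 567.95 -308.97   76.  ]
 [ 486.22 -360.3    76.  ]
 [ 465.89 -328.03   76.  ]]
yaw 32.76775501916829 len 95.880198587462 w 39.21544830650277
(array([ 515.31, -315.8 ,   71.14]), [np.float64(0.4704372104768728), np.float64(0.47043721047689313)])
tray scene [468.47 -18.18  22.  ] [[413.35519601392195, -104.25333401955385], [403.07788176091015, 63.285234437008455], [521.1527630346309, 69.15440749050538], [536.2781489234193, -100.91552697646733]] 169.28142132316586 120.58681993018635 [np.float64(-85.69699795078749), np.float64(-177.81216006984587)]
tray side [463.81 -38.04  22.  ] [[518.4796735603486, 56.405246477780565], [522.747557598318, -125.9613434841508], [409.298607079312, -129.37576423043333], [404.712252370764, 46.753026110981295]] 179.30235305387168 113.79588819723949 [np.float64(91.41482267872972), np.float64(3.2913108865761824)]
[624.92 293.37  42.54] [np.float64(1.4752191277065523), np.float64(1.4752191277066793)] [576.16 352.72 131.49] [np.float64(3.6195031165458214), np.float64(3.6195031165458986)] 117.52734543739486 [-0.41  0.5   0.76] 40.812929937085286
ring base [ 521.14 -312.76   12.  ] [ 519.59 -322.54   12.  ]
```

```bash
python3 - <<'E'
from h import *
for cam,(x0,y0,x1,y1) in(("scene",(255,150,360,228)),("side",(215,262,305,358))):
    im=cv2.imread(f"pics/{cam}0.png"); h=cv2.cvtColor(im,cv2.COLOR_BGR2HSV); m=np.zeros(im.shape[:2],np.uint8)
    m[y0:y1,x0:x1]=((im[y0:y1,x0:x1,0]>100)*255)
    m=cv2.morphologyEx(m,cv2.MORPH_OPEN,np.ones((3,3)));m=cv2.morphologyEx(m,cv2.MORPH_CLOSE,np.ones((9,9)))
    c=max(cv2.findContours(m,0,2)[0],key=cv2.contourArea)
    P=np.array([plane(cam,p[0],20)[:2] for p in c],np.float32); print(cam,cv2.contourArea(c),cv2.boundingRect(c),cv2.minAreaRect(P))
a=np.radians(-57); x=np.array([np.cos(a),np.sin(a),0]); y=np.array([0,0,-1.]); Rg=np.column_stack([x,y,np.cross(x,y)])
move((516,-317,150),Rg)
E
```

```text
scene 1535.5 (275, 168, 64, 43) ((469.77520751953125, -23.204444885253906), (101.3751449584961, 145.1753387451172), 2.4217402935028076)
side 3506.5 (227, 274, 66, 72) ((463.4309387207031, -28.033615112304688), (118.476318359375, 188.2517547607422), 2.1433279514312744)
shift cm [-16.62   8.09  42.29] turn deg [ -0.02 -18.86  -0.06]
```

>>> {"fn": "play_rows", "kwargs": {
  "increments": [
    [[-4, 2, 10], [0, -5, 0], 0],
    [[-8, 4, 20], [0, -9, 0], 0],
    [[-12, 6, 31], [0, -14, 0], 0],
    [[-16.6, 8.1, 42.3], [0, -18.9, 0], 0],
    [[-16.6, 8.1, 42.3], [0, -18.9, 0], 0],
    [[-16.6, 8.1, 42.3], [0, -18.9, 0], 0],
    [[-16.6, 8.1, 42.3], [0, -18.9, 0], 0],
    [[-16.6, 8.1, 42.3], [0, -18.9, 0], 0],
    [[-16.6, 8.1, 42.3], [0, -18.9, 0], 0],
    [[-16.6, 8.1, 42.3], [0, -18.9, 0], 0],
    [[-16.6, 8.1, 42.3], [0, -18.9, 0], 0],
    [[-16.6, 8.1, 42.3], [0, -18.9, 0], 0],
    [[-16.6, 8.1, 42.3], [0, -18.9, 0], 0],
    [[-16.6, 8.1, 42.3], [0, -18.9, 0], 0],
    [[-16.6, 8.1, 42.3], [0, -18.9, 0], 0],
    [[-16.6, 8.1, 42.3], [0, -18.9, 0], 0],
    [[-16.6, 8.1, 42.3], [0, -18.9, 0], 0]
  ],
  "force": 50
}}

```text
clock: 1.52
tcp_pos: [515.4, -318.2, 150.3]
ee_rot: [-1.427, 0.776, -0.776]
contact_force: [1.0, -0.1, 0.2]
opening: 85.3
```

```bash
python3 - <<'E'
from h import *
s=arm.get_state(); print(s["clock"],s["tcp_pos"]); im=optics.grab_frame("wrist"); cv2.imwrite("pics/w1.png",im); np.save("w1T.npy",wristT(s))
print([proj("wrist",p,wristT(s)) for p in((516,-317,76),)])
E
```

```text
1.5167 [ 515.44 -318.23  150.29]
[array([317.84, 255.74])]
```

View pics/w1.png

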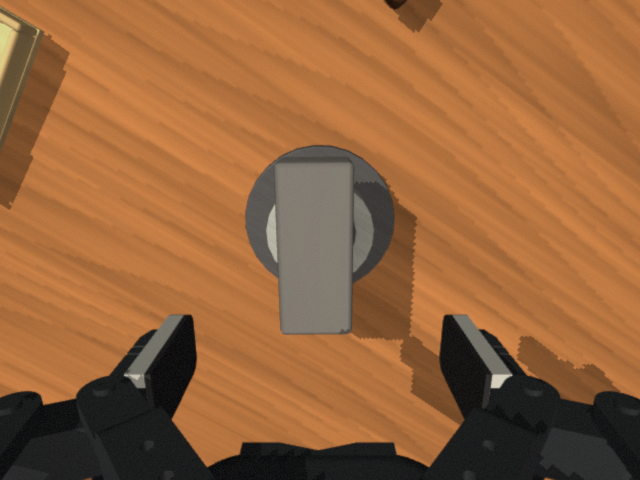

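The wrist view shows the stone's top with corners (275,163), (352,163), (352,333) and (282,333). The ring base disc spans x 246–395 from its top at y 146, and the tray is at the upper left.

```bash
python3 - <<'E'
from h import *
T=np.load("w1T.npy"); im=cv2.imread("pics/w1.png")
C=np.array([plane("wrist",p,76,T) for p in((275,163),(353,163),(352,333),(282,333))]);v=C[0]+C[1]-C[2]-C[3]
print(C.mean(0),np.degrees(np.arctan2(v[1],v[0])),np.linalg.norm(v)/2,np.linalg.norm(C[0]-C[1]),np.linalg.norm(C[2]-C[3]))
P=np.array([plane("wrist",p,12,T)[:2] for p in((246,219),(395,219),(320,146),(270,165),(370,165))],np.float32); print("ringbase",cv2.minEnclosingCircle(P))
yaw=np.arctan2(v[1],v[0])
def Rd(a):
    x=np.array([np.cos(a),np.sin(a),0]); y=np.array([0,0,-1.]); return np.column_stack([x,y,np.cross(x,y)])
move((*C.mean(0)[:2],47),Rd(yaw-np.pi/2)); print(tool()[:3,:3])
E
```

```text
[ 516.55 -315.18   76.  ] 33.780098193589545 97.40137588684703 39.99554729393784 40.592578713194854
ringbase ((521.3419189453125, -315.6497802734375), 51.42681121826172)
shift cm [-0.18 10.32  0.24] turn deg [-0.04 -0.84 -0.03]
[[ 0.54  0.    0.84]
 [-0.84  0.    0.54]
 [-0.   -1.    0.  ]]
```

>>> {"fn": "play_rows", "kwargs": {
  "increments": [
    [[-0.2, 4, 0.2], [0, -0.8, 0], 0],
    [[-0.2, 7.5, 0.2], [0, -0.8, 0], 0],
    [[-0.2, 9.5, 0.2], [0, -0.8, 0], 0],
    [[-0.2, 10.3, 0.2], [0, -0.8, 0], 0],
    [[-0.2, 10.3, 0.2], [0, -0.8, 0], 0],
    [[-0.2, 10.3, 0.2], [0, -0.8, 0], 255],
    [[-0.2, 10.3, 0.2], [0, -0.8, 0], 255],
    [[-0.2, 10.3, 0.2], [0, -0.8, 0], 255],
    [[-0.2, 10.3, 0.2], [0, -0.8, 0], 255],
    [[-0.2, 10.3, 0.2], [0, -0.8, 0], 255],
    [[-0.2, 10.3, 0.2], [0, -0.8, 0], 255],
    [[-0.2, 10.3, 0.2], [0, -0.8, 0], 255],
    [[-0.2, 10.3, 0.2], [0, -0.8, 0], 255]
  ],
  "force": 50
}}

```text
clock: 2.65
tcp_pos: [517.1, -316.2, 49.3]
ee_rot: [-1.432, 0.763, -0.768]
contact_force: [0.1, -0.2, 5.9]
opening: 41.3
```

```bash
cat >> h.py <<'E'
def Rd(deg):
    a=np.radians(deg); x=np.array([np.cos(a),np.sin(a),0]); y=np.array([0,0,-1.]); return np.column_stack([x,y,np.cross(x,y)])
E
python3 - <<'E'
from h import *
print(arm.get_state()["opening"],arm.get_state()["joint_positions"])
move((467,-24,100),Rd(2.3));move((467,-24,10),Rd(2.3))
move((467,-24,100),Rd(-177.7))
E
```

```text
41.3211924049453 [-0.76  0.17 -0.17  1.23  0.    1.79]
shift cm [-27.07  -5.13  12.07] turn deg [  0.01 -58.56   0.17]
shift cm [-27.09   3.87  12.06] turn deg [  0.01 -58.56   0.17]
shift cm [-27.07  -5.13  12.07] turn deg [ -0.2  121.44   0.01]
```

>>> {"fn": "play_rows", "kwargs": {
  "increments": [
    [[0, -3, 0], [0, 0, 0], 255],
    [[0, -6, 0], [0, 0, 0], 255],
    [[-4, -6, 2], [0, -7, 0], 255],
    [[-8, -6, 3.5], [0, -14, 0], 255],
    [[-12, -6, 5.3], [0, -21, 0], 255],
    [[-16, -6, 7.1], [0, -28, 0], 255],
    [[-20, -6, 8.9], [0, -35, 0], 255],
    [[-24, -6, 10.7], [0, -42, 0], 255],
    [[-27.1, -6, 12.1], [0, -49, 0], 255],
    [[-27.1, -6, 12.1], [0, -56, 0], 255],
    [[-27.1, -6, 12.1], [0, -58.6, 0], 255],
    [[-27.1, -6, 12.1], [0, -58.6, 0], 255],
    [[-27.1, -6, 12.1], [0, -58.6, 0], 255],
    [[-27.1, -6, 12.1], [0, -58.6, 0], 255]
  ]
}}

```text
clock: 3.82
tcp_pos: [467.2, -24.0, 109.0]
ee_rot: [-1.572, -0.032, 0.028]
contact_force: [-0.3, 0.7, -1.2]
opening: 41.1
```

```bash
python3 - <<'E'
from h import *
s=arm.get_state(); print(s["tcp_pos"],s["opening"],s["contact_force"]); cv2.imwrite("pics/w2.png",optics.grab_frame("wrist")); np.save("w2T.npy",wristT(s))
move((467,-24,12.3),Rd(2.3))
E
```

```text
[467.24 -23.97 108.99] 41.066622318063835 [-0.26  0.68 -1.2 ]
shift cm [-0.05  9.66  0.02] turn deg [ 0.09 -0.1   0.15]
```

View pics/w2.png

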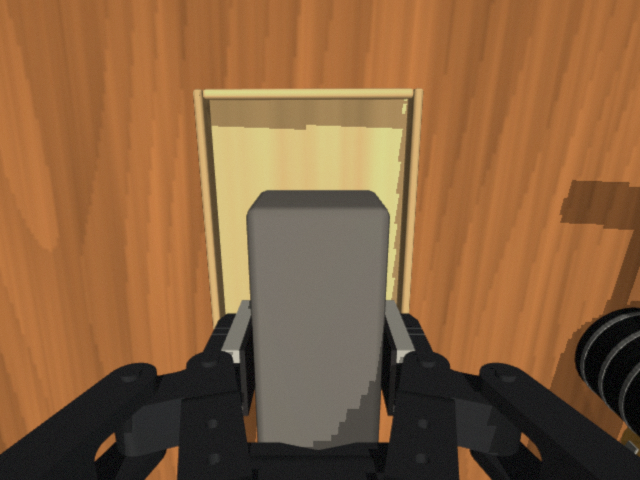

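The stone is held level over the tray. The tray's far wall runs (195,95)–(421,95) and its side walls are at x≈215 and 405 at y=315, so the stone sits slightly right of centre.

```bash
python3 - <<'E'
from h import *
T=np.load("w2T.npy")
print([plane("wrist",p,22,T) for p in((195,91),(421,91),(214,315),(407,315))])
E
```

```text
[array([400.99,  60.47,  22.  ]), array([517.73,  64.9 ,  22.  ]), array([406.44, -67.05,  22.  ]), array([523.24, -62.81,  22.  ])]
```

>>> {"fn": "play_rows", "kwargs": {
  "increments": [
    [[-0.4, 3, 0.2], [0, 0, 0], 255],
    [[-0.4, 6, 0.2], [0, 0, 0], 255],
    [[-0.4, 8, 0.2], [0, 0, 0], 255],
    [[-0.4, 9, 0.2], [0, 0, 0], 255],
    [[-0.4, 9.4, 0.2], [0, 0, 0], 255],
    [[-0.4, 9.4, 0.2], [0, 0, 0], 255],
    [[-0.4, 9.4, 0.2], [0, 0, 0], 255]
  ]
}}

```text
clock: 4.45
tcp_pos: [464.2, -22.8, 16.1]
ee_rot: [-1.573, -0.033, 0.027]
contact_force: [-0.1, -0.2, -1.8]
opening: 41.2
```

>>> {"fn": "play_rows", "kwargs": {
  "increments": [
    [[0, 0.15, 0], [0, 0, 0], 255],
    [[0, 0.25, 0], [0, 0, 0], 255],
    [[0, 0.35, 0], [0, 0, 0], 255],
    [[0, 0.35, 0], [0, 0, 0], 255]
  ]
}}

```text
clock: 4.78
tcp_pos: [464.5, -22.9, 12.9]
ee_rot: [-1.573, -0.033, 0.026]
contact_force: [0.1, -0.1, -1.4]
opening: 41.0
```

>>> {"fn": "play_rows", "kwargs": {
  "increments": [
    [[0, 0.1, 0], [0, 0, 0], 255],
    [[0, 0.1, 0], [0, 0, 0], 255],
    [[0, 0.1, 0], [0, 0, 0], 85],
    [[0, 0.1, 0], [0, 0, 0], 85],
    [[0, 0.1, 0], [0, 0, 0], 85],
    [[0, 0.1, 0], [0, 0, 0], 85],
    [[0, -2, 0], [0, 0, 0], 85],
    [[0, -5, 0], [0, 0, 0], 85],
    [[0, -9, 0], [0, 0, 0], 85],
    [[0, -12, 0], [0, 0, 0], 85],
    [[0, -12, 0], [0, 0, 0], 85]
  ]
}}

```text
clock: 5.7
tcp_pos: [466.9, -23.6, 139.5]
ee_rot: [-1.576, -0.04, 0.02]
contact_force: [0.9, -0.4, 0.2]
opening: 57.1
```

```bash
python3 - <<'E'
from h import *
s=arm.get_state(); print(s["tcp_pos"],s["opening"],s["joint_positions"]); cv2.imwrite("pics/w3.png",optics.grab_frame("wrist"));
# grip approach
b=np.array([625.,294,42.7]); d=np.array([576.2,352.7,131.5])-b; d/=np.linalg.norm(d)
y=-d; 
for sg in(1,-1):
    x=sg*np.cross(y,[0,0,1]); x/=np.linalg.norm(x); Rg=np.column_stack([x,y,np.cross(x,y)]); print(d,x)
    for k in(77,200): print(b+d*k); move(b+d*k,Rg)
E
```

```text
[466.92 -23.64 139.52] 57.06056127566586 [-0.33 -0.33 -0.47  1.41 -0.    1.2 ]
[-0.42  0.5   0.76] [-0.77 -0.64  0.  ]
[592.91 332.6  101.09]
shift cm [13.99  3.53 35.1 ] turn deg [ 16.42 134.98 -49.44]
[541.65 394.26 194.36]
shift cm [ 9.2  -5.88 41.42] turn deg [ 16.42 134.98 -49.44]
[-0.42  0.5   0.76] [ 0.77  0.64 -0.  ]
[592.91 332.6  101.09]
shift cm [13.99  3.53 35.1 ] turn deg [-38.76 -36.11 -12.87]
[541.65 394.26 194.36]
shift cm [ 9.2  -5.88 41.42] turn deg [-38.76 -36.11 -12.87]
```

View pics/w3.png

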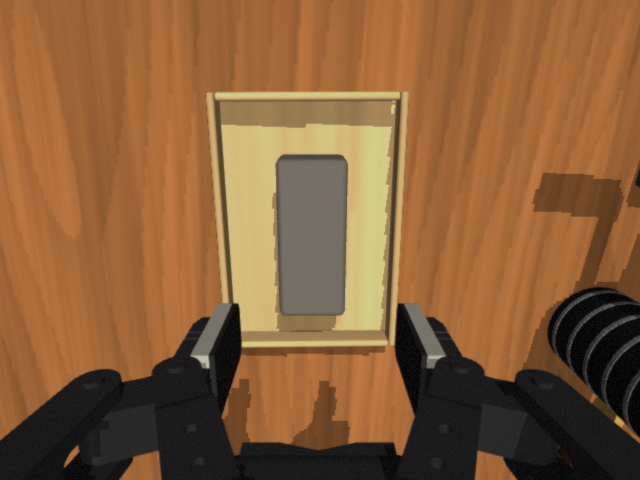

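The stone lies flat inside the tray, at px (277–347, 155–315) with the tray at (208–408, 93–345). Now the move to the grip.

>>> {"fn": "play_rows", "kwargs": {
  "increments": [
    [[0, -4, 0], [0, 0, 0], 105],
    [[0, -8, 2], [-5, -4, -2], 105],
    [[2, -11, 5], [-9, -8, -3], 105],
    [[3, -13, 9], [-14, -13, -5], 105],
    [[4, -13, 13], [-18, -17, -6], 105],
    [[5, -13, 17], [-22, -21, -7], 105],
    [[6, -13, 21], [-26, -25, -9], 105],
    [[7, -13, 25], [-31, -29, -10], 105],
    [[8, -12, 29], [-35, -32, -12], 105],
    [[9.2, -11, 33], [-38.8, -36.1, -12.9], 105],
    [[9.2, -9, 37], [-38.8, -36.1, -12.9], 105],
    [[9.2, -7, 41], [-38.8, -36.1, -12.9], 105],
    [[9.2, -5.9, 41.4], [-38.8, -36.1, -12.9], 105],
    [[9.2, -5.9, 41.4], [-38.8, -36.1, -12.9], 105],
    [[9.2, -5.9, 41.4], [-38.8, -36.1, -12.9], 105],
    [[9.2, -5.9, 41.4], [-38.8, -36.1, -12.9], 105],
    [[9.2, -5.9, 41.4], [-38.8, -36.1, -12.9], 105]
  ]
}}

```text
clock: 7.17
tcp_pos: [542.3, 393.2, 196.0]
ee_rot: [-2.171, -0.784, 0.357]
contact_force: [0.0, -0.3, 0.2]
opening: 50.1
```

```bash
python3 - <<'E'
from h import *
s=arm.get_state(); print(s["clock"],s["tcp_pos"],s["opening"],s["joint_positions"]); cv2.imwrite("pics/w4.png",optics.grab_frame("wrist")); np.save("w4T.npy",wristT(s))
b=np.array([625.,294,42.7]); d=np.array([576.2,352.7,131.5])-b; d/=np.linalg.norm(d)
y=-d; x=-np.cross(y,[0,0,1]); x/=np.linalg.norm(x); Rg=np.column_stack([x,y,np.cross(x,y)])
move(b+d*200,Rg); print([proj("wrist",p,wristT(s)) for p in(b,b+122*d)])
E
```

```text
7.1667 [542.26 393.23 195.97] 50.067507759222686 [ 0.73  0.39  0.22  1.44 -0.71  1.62]
shift cm [0.01 0.07 0.22] turn deg [ 0.06 -0.14  0.06]
[array([317.08, 206.04]), array([316.98, 251.37])]
```

View pics/w4.png

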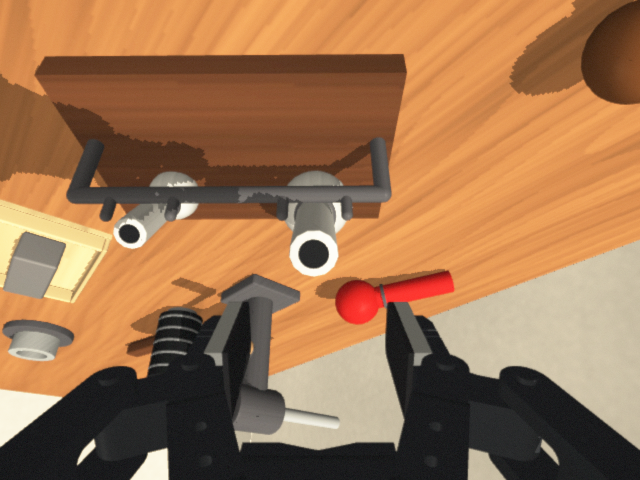

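The wrist view shows the rack with the larger grip's ball near (318,204) and its open end at (314,254), close to the predicted (317,206) and (317,251). The rail pegs at (283,208) and (347,208) are clear of both fingers. I'll descend along the neck and grasp.

>>> {"fn": "play_rows", "kwargs": {
  "increments": [
    [[-0.1, 4, 0.1], [0.8, 0, -0.8], 105],
    [[-0.1, 7, 0.1], [0.8, 0, -0.8], 105],
    [[-0.1, 9, 0.1], [0.8, 0, -0.8], 105],
    [[-0.1, 11, 0.1], [0.8, 0, -0.8], 105],
    [[-0.1, 11.9, 0.1], [0.8, 0, -0.8], 105],
    [[-0.1, 11.9, 0.1], [0.8, 0, -0.8], 105]
  ]
}}

```text
clock: 7.72
tcp_pos: [590.9, 331.4, 104.8]
ee_rot: [-2.152, -0.791, 0.354]
contact_force: [-0.2, -1.0, -0.7]
opening: 50.2
```

```bash
python3 - <<'E'
from h import *
s=arm.get_state(); print(s["contact_force"],s["wrist_torque"]); T=tool(s); im=optics.grab_frame("wrist"); cv2.imwrite("pics/w5.png",im); print(T[:3,:3].T@[0,0,1],T[:3,:3])
E
```

```text
[-0.2  -1.03 -0.67] [ 0.51  0.47 -0.06]
[ 0.01 -0.77 -0.64] [[ 0.77  0.42 -0.49]
 [ 0.64 -0.49  0.59]
 [ 0.01 -0.77 -0.64]]
```

View pics/w5.png

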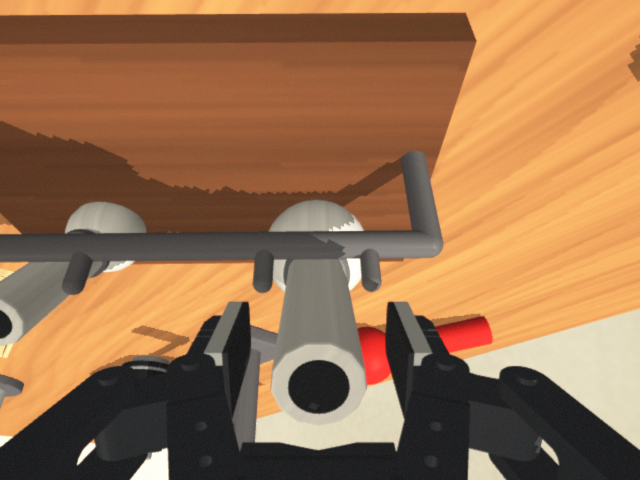

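The neck is centred between the fingers (end face at (320,388)). Closing.

>>> {"fn": "play_rows", "kwargs": {
  "increments": [
    [[0, 0, 0], [0, 0, 0], 255],
    [[0, 0, 0], [0, 0, 0], 255],
    [[0, 0, 0], [0, 0, 0], 255],
    [[0, 0, 0], [0, 0, 0], 255],
    [[0, 0, 0], [0, 0, 0], 255],
    [[0, 0, 0], [0, 0, 0], 255],
    [[0, 0, 0], [0, 0, 0], 255],
    [[0, -0.8, -0.6], [0, 0, 0], 255],
    [[0, -2.3, -1.9], [0, 0, 0], 255],
    [[0.1, -4.6, -3.8], [0, 0, 0], 255],
    [[0.1, -7, -5.8], [0, 0, 0], 255],
    [[0.1, -9.3, -7.7], [0, 0, 0], 255],
    [[0.2, -11.5, -9.6], [0, 0, 0], 255],
    [[0.2, -13, -10.9], [0, 0, 0], 255],
    [[0.2, -13, -10.9], [0, 0, 0], 255],
    [[0.2, -13, -10.9], [0, 0, 0], 255]
  ],
  "force": 80
}}

```text
clock: 9.1
tcp_pos: [591.0, 333.2, 276.9]
ee_rot: [-2.15, -0.794, 0.35]
contact_force: [-0.0, -0.8, -4.9]
opening: 26.4
```

```bash
python3 - <<'E'
from h import *
s=arm.get_state(); print(s["contact_force"],s["opening"],s["joint_positions"])
# upright tilt now, and hover over ring; base swing options for yaw
for a in(40,-10,-57): print(a); move((521,-316,330),Rd(a),s)
move((480,150,330),Rd(40),s)
E
```

```text
[-0.05 -0.83 -4.86] 26.371636544266526 [ 0.61  0.27  0.23  1.44 -0.69  1.45]
40
shift cm [-47.1   24.31 -38.51] turn deg [39.91 -0.19  0.91]
-10
shift cm [-47.1   24.31 -38.51] turn deg [36.89 47.72 18.24]
-57
shift cm [-47.1   24.31 -38.51] turn deg [28.97 92.45 34.3 ]
shift cm [-20.21   0.08  -8.87] turn deg [39.91 -0.19  0.91]
```

>>> {"fn": "play_rows", "kwargs": {
  "increments": [
    [[-2, -2, -3], [4, 0, 0], 255],
    [[-5, -3, -4], [10, 0, 0.2], 255],
    [[-8, -3, -5], [17, 0, 0.4], 255],
    [[-12, -2, -6], [24, 0, 0.5], 255],
    [[-16, -1, -7], [31, 0, 0.7], 255],
    [[-20.2, 0, -8.9], [36, 0, 0.8], 255],
    [[-20.2, 0, -8.9], [39.9, -0.2, 0.9], 255],
    [[-20.2, 0, -8.9], [39.9, -0.2, 0.9], 255],
    [[-20.2, 0, -8.9], [39.9, -0.2, 0.9], 255],
    [[-20.2, 0, -8.9], [39.9, -0.2, 0.9], 255],
    [[-20.2, 0, -8.9], [39.9, -0.2, 0.9], 255]
  ]
}}

```text
clock: 10.02
tcp_pos: [479.6, 151.6, 329.7]
ee_rot: [-1.501, -0.547, 0.549]
contact_force: [-0.0, 0.9, -3.4]
opening: 26.8
```

```bash
python3 - <<'E'
from h import *
s=arm.get_state(); print(s["contact_force"],s["opening"],s["joint_positions"]); move((521,-316,260),Rd(40),s)
E
```

```text
[-0.05  0.92 -3.44] 26.75193162140008 [ 0.05 -0.14  0.04  1.75 -0.    0.92]
shift cm [-26.97   7.01 -38.42] turn deg [ 0.01  0.13 -0.06]
```

>>> {"fn": "play_rows", "kwargs": {
  "increments": [
    [[-1.5, 0, -2], [0, 0, 0], 255],
    [[-3.5, 0, -5], [0, 0, 0], 255],
    [[-5.5, 0, -8], [0, 0, 0], 255],
    [[-8, 0, -11.2], [0, 0, 0], 255],
    [[-10, 0, -14.4], [0, 0, 0], 255],
    [[-12.3, 0, -17.6], [0, 0, 0], 255],
    [[-14.5, 0, -20.8], [0, 0, 0], 255],
    [[-17, 1, -24], [0, 0, 0], 255],
    [[-19, 2, -27.2], [0, 0, 0], 255],
    [[-21.3, 3, -30.4], [0, 0, 0], 255],
    [[-23.5, 4.5, -33.6], [0, 0, 0], 255],
    [[-25.5, 6, -36.4], [0, 0, 0], 255],
    [[-27, 7, -38.4], [0, 0, 0], 255],
    [[-27, 7, -38.4], [0, 0, 0], 255],
    [[-27, 7, -38.4], [0, 0, 0], 255],
    [[-27, 7, -38.4], [0, 0, 0], 255]
  ]
}}

```text
clock: 11.35
tcp_pos: [521.4, -314.6, 259.9]
ee_rot: [-1.5, -0.549, 0.551]
contact_force: [0.2, 0.3, -3.3]
opening: 26.1
```

```bash
python3 - <<'E'
from h import *
s=arm.get_state(); print(s["contact_force"],s["opening"],s["tcp_pos"])
a=optics.grab_frame("scene");b=optics.grab_frame("side");cv2.imwrite("pics/s3.png",a);cv2.imwrite("pics/d3.png",b)
k=lambda im,x,y:cv2.resize(im[y:y+150,x:x+100],(400,600),interpolation=cv2.INTER_CUBIC)
cv2.imwrite("pics/c3.png",np.hstack([k(a,155,50),k(b,250,325)]))
p=s["tcp_pos"]; print([proj(c,q) for c in("scene","side") for q in(p-[0,0,82],p+[0,0,40])])
E
```

```text
[ 0.15  0.33 -3.27] 26.097326711063303 [ 521.4  -314.61  259.89]
[array([189.99, 119.95]), array([176.91,  78.54]), array([301.8 , 367.31]), array([300.93, 309.78])]
```

View pics/c3.png

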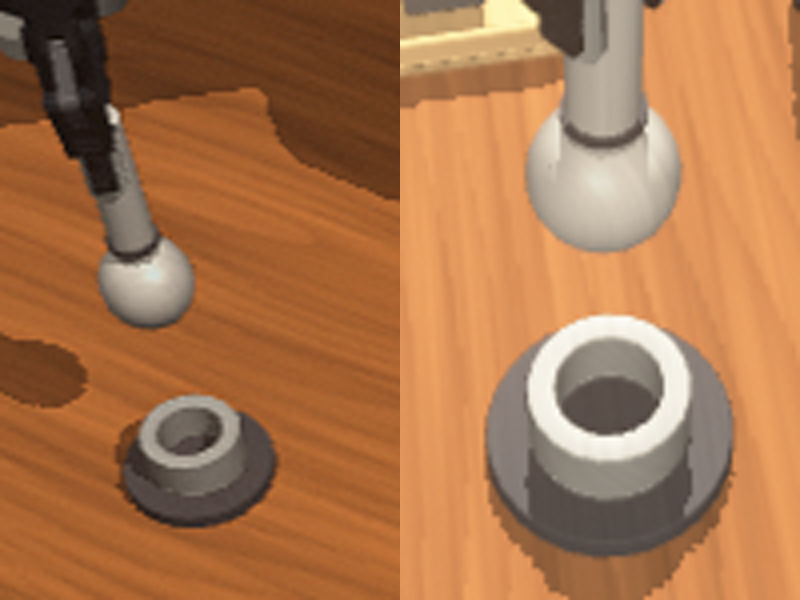

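Side crop: the ball is at (300.8,368.3) over the ring rim centre at (302.3,422.4). Scene crop: ball (191.8,120.3), rim centre (202.5,157.9). The neck looks vertical. I'll triangulate to check.

```bash
python3 - <<'E'
from h import *
def ell(im,x0,y0,x1,y1,f):
    m=np.zeros(im.shape[:2],np.uint8); m[y0:y1,x0:x1]=f(im[y0:y1,x0:x1].astype(int)); 
    m=cv2.morphologyEx(m,cv2.MORPH_OPEN,np.ones((3,3)))
    return max(cv2.findContours(m,0,2)[0],key=cv2.contourArea)
gray=lambda p:((p.max(2)-p.min(2)<32)&(p.max(2)>95)).astype(np.uint8)*255
a=cv2.imread("pics/s3.png");b=cv2.imread("pics/d3.png")
# ball: lower half of contour -> circle
for n,im,r in(("scene",a,(175,111,206,135)),("side",b,(278,360,425-100,392))):
    c=ell(im,*r,gray); print(n,cv2.boundingRect(c),cv2.minEnclosingCircle(c))
B,e=tri(ray("scene",(191.75,120.25)),ray("side",(300.75,368.25)));G,f=tri(ray("scene",(202.5,157.9)),ray("side",(302.25,422.4)))
print("ball",B,e,"rim",G,f,"rel",G-B); print(plane("scene",(202.5,157.9),42),plane("side",(302.25,422.4),42))
# neck axis: right/left edges in scene by row
for n,im,x0,x1,ys in(("scene",a,165,205,range(84,112,4)),("side",b,270,330,range(326,355,4))):
    for y in ys:
        g=gray(im[y:y+1,x0:x1])[0]; i=np.flatnonzero(g); print(n,y,(i.min()+x0,i.max()+x0) if len(i) else None)
for n,q in(("scene",0),("side",0)):
    print(n,[proj(n,np.array([521.4,-314.6,177.9+k])) for k in(0,40,60,90)])
E
```

```text
scene (180, 111, 23, 20) ((191.02830505371094, 119.95282745361328), 11.662129402160645)
side (282, 360, 38, 28) ((300.6987609863281, 368.53106689453125), 18.869382858276367)
ball [ 519.03 -313.01  174.8 ] [np.float64(1.0873177160632699), np.float64(1.087317716063138)] rim [ 519.2  -317.06   38.21] [np.float64(1.4463525565838202), np.float64(1.446352556583745)] rel [   0.17   -4.05 -136.59]
[ 520.26 -313.85   42.  ] [ 520.15 -320.28   42.  ]
scene 84 (np.int64(184), np.int64(185))
scene 88 (np.int64(183), np.int64(186))
scene 92 (np.int64(184), np.int64(188))
scene 96 (np.int64(185), np.int64(188))
scene 100 (np.int64(183), np.int64(190))
scene 104 (np.int64(182), np.int64(191))
scene 108 (np.int64(183), np.int64(193))
side 326 (np.int64(296), np.int64(309))
side 330 (np.int64(295), np.int64(309))
side 334 (np.int64(296), np.int64(309))
side 338 (np.int64(291), np.int64(309))
side 342 (np.int64(292), np.int64(309))
side 346 (np.int64(292), np.int64(309))
side 350 (np.int64(291), np.int64(310))
side 354 (np.int64(288), np.int64(313))
scene [array([189.99, 119.95]), array([185.97, 107.22]), array([183.87, 100.56]), array([180.59,  90.18])]
side [array([301.79, 367.3 ]), array([301.53, 349.74]), array([301.39, 340.51]), array([301.17, 326.06])]
```

>>> {"fn": "play_rows", "kwargs": {
  "increments": [
    [[-0.2, 2, -0.3], [0, 0, 0], 255],
    [[-0.2, 5, -0.3], [0, 0, 0], 255],
    [[-0.2, 8, -0.3], [0, 0, 0], 255],
    [[-0.2, 10, -0.3], [0, 0, 0], 255],
    [[-0.2, 10.9, -0.3], [0, 0, 0], 255],
    [[-0.2, 11.2, -0.3], [0, 0, 0], 255],
    [[-0.2, 11.2, -0.3], [0, 0, 0], 255],
    [[-0.2, 11.2, -0.3], [0, 0, 0], 255]
  ]
}}

```text
clock: 12.12
tcp_pos: [522.8, -318.6, 150.8]
ee_rot: [-1.504, -0.551, 0.55]
contact_force: [-0.5, -0.3, -3.2]
opening: 25.9
```

```bash
python3 - <<'E'
from h import *
s=arm.get_state(); print(s["contact_force"],s["opening"],s["tcp_pos"],s["wrist_torque"])
a=optics.grab_frame("scene");b=optics.grab_frame("side");cv2.imwrite("pics/s4.png",a);cv2.imwrite("pics/d4.png",b)
k=lambda im,x,y:cv2.resize(im[y:y+100,x:x+67],(400,600),interpolation=cv2.INTER_CUBIC)
cv2.imwrite("pics/c4.png",np.hstack([k(a,170,95),k(b,268,350)]))
E
```

```text
[-0.47 -0.33 -3.17] 25.913018796695855 [ 522.76 -318.64  150.82] [ 0.03 -0.05 -0.01]
```

View pics/c4.png

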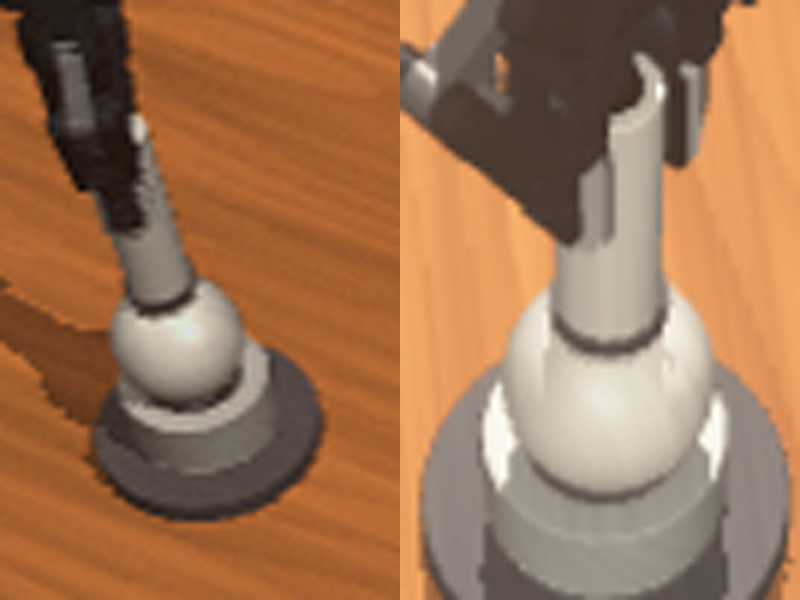

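The ball is just above the ring seat, near-concentric: side ball x≈610 against the ring at 604, about 2 mm off. Lowering gently.

>>> {"fn": "play_rows", "kwargs": {
  "increments": [
    [[0, 0.2, 0.15], [0, 0, 0], 255],
    [[0, 0.4, 0.15], [0, 0, 0], 255],
    [[0, 0.5, 0.15], [0, 0, 0], 255],
    [[0, 0.6, 0.15], [0, 0, 0], 255],
    [[0, 0.65, 0.15], [0, 0, 0], 255],
    [[0, 0.7, 0.15], [0, 0, 0], 255],
    [[0, 0.7, 0.15], [0, 0, 0], 255]
  ]
}}

```text
clock: 12.8
tcp_pos: [521.9, -318.0, 144.4]
ee_rot: [-1.505, -0.551, 0.55]
contact_force: [-1.6, 0.3, 2.3]
opening: 26.2
```

>>> {"fn": "play_rows", "kwargs": {
  "increments": [
    [[-0.05, 0, 0.05], [0, 0, 0], 255],
    [[-0.1, 0.05, 0.08], [0, 0, 0], 255],
    [[-0.1, 0.1, 0.08], [0, 0, 0], 255],
    [[-0.1, 0.1, 0.08], [0, 0, 0], 255]
  ]
}}

```text
clock: 13.13
tcp_pos: [521.2, -318.1, 144.3]
ee_rot: [-1.506, -0.553, 0.549]
contact_force: [1.1, 2.0, 3.9]
opening: 26.2
```

```bash
python3 - <<'E'
from h import *
s=arm.get_state(); print(s["contact_force"],s["opening"],s["tcp_pos"],s["wrist_torque"],tool(s)[:3,1])
E
```

```text
[1.13 2.04 3.9 ] 26.226885315828515 [ 521.24 -318.15  144.3 ] [ 0.52 -0.38  0.02] [ 0. -0. -1.]
```

Seated: the vertical force rose from −3.2 to +3.9 N and z stopped at 144.3. Opening gradually.

>>> {"fn": "play_rows", "kwargs": {
  "increments": [
    [[0, 0, 0], [0, 0, 0], 165],
    [[0, 0, 0], [0, 0, 0], 155],
    [[0, 0, 0], [0, 0, 0], 145],
    [[0, 0, 0], [0, 0, 0], 130],
    [[0, 0, 0], [0, 0, 0], 110],
    [[0, 0, 0], [0, 0, 0], 90],
    [[0, 0, 0], [0, 0, 0], 90],
    [[0, 0, 0], [0, 0, 0], 90]
  ],
  "force": 20
}}

```text
clock: 13.8
tcp_pos: [521.2, -318.2, 144.2]
ee_rot: [-1.506, -0.552, 0.549]
contact_force: [-0.4, -0.3, -0.0]
opening: 55.3
```

```bash
python3 - <<'E'
from h import *
s=arm.get_state(); print(s["contact_force"],s["opening"],s["tcp_pos"])
w=optics.grab_frame("wrist");b=optics.grab_frame("side")
k=lambda im,x,y:cv2.resize(im[y:y+100,x:x+67],(400,600),interpolation=cv2.INTER_CUBIC)
cv2.imwrite("pics/c5.png",np.hstack([cv2.resize(w[180:480,220:420],(400,600)),k(b,268,350)]))
T=wristT(s); B=np.array([521,-317,61.]); print([proj("wrist",B+[0,0,k],T) for k in(0,33,122)],[proj("side",B+[0,0,k]) for k in(0,33,122)])
E
```

```text
[-0.44 -0.32 -0.01] 55.30069404297716 [ 521.2  -318.18  144.25]
[array([317.52, 250.  ]), array([317.56, 270.96]), array([317.8 , 382.03])] [array([302.41, 413.92]), array([302.23, 401.97]), array([301.69, 366.47])]
```

View pics/c5.png

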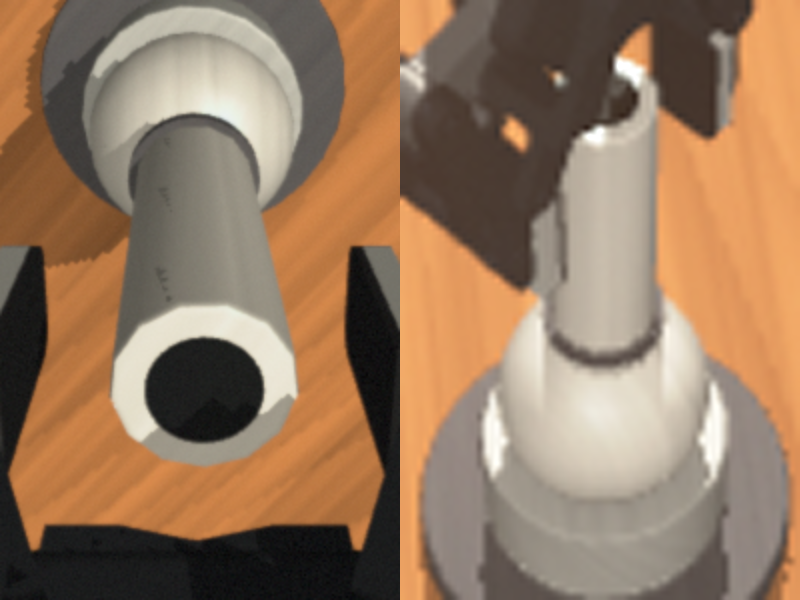

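The grip stands free, with the fingers clear on both sides. The end face is at wrist (322,374), against (318,382) for perfectly upright, so it leans about 1°. Retreating straight up.

>>> {"fn": "play_rows", "kwargs": {
  "increments": [
    [[0, -1, 0], [0, 0, 0], 90],
    [[0, -3, 0], [0, 0, 0], 90],
    [[0, -6, 0], [0, 0, 0], 90],
    [[0, -10, 0], [0, 0, 0], 90],
    [[0, -14, 0], [0, 0, 0], 90],
    [[0, -18, 0], [0, 0, 0], 90],
    [[0, -18, 0], [0, 0, 0], 90],
    [[0, -18, 0], [0, 0, 0], 90],
    [[0, -18, 0], [0, 0, 0], 90],
    [[0, -18, 0], [0, 0, 0], 90]
  ]
}}

```text
clock: 14.73
tcp_pos: [520.1, -317.1, 323.1]
ee_rot: [-1.504, -0.552, 0.549]
contact_force: [-0.5, 0.4, -0.4]
opening: 55.6
```

```bash
python3 - <<'E'
from h import *
s=arm.get_state(); print(s["clock"],s["contact_force"],s["tcp_pos"])
a=optics.grab_frame("scene");b=optics.grab_frame("side")
cv2.imwrite("pics/c6.png",np.vstack([a[100:340,140:460],b[130:470,215:455][:, :].copy()[:0].reshape(0,320,3)]) if 0 else np.hstack([cv2.resize(a[100:340,140:460],(400,300)),cv2.resize(b[140:470,210:470],(400,508))[:300] ]) if 0 else np.hstack([cv2.resize(a[70:350,150:450],(450,420)),cv2.resize(b[140:480,210:450],(296,420))]))
B=np.array([521,-317,61.]); print([proj(c,B+[0,0,k]) for c in("scene","side") for k in(0,122)])
E
```

```text
14.7333 [-0.47  0.37 -0.43] [ 520.12 -317.08  323.13]
[array([199.83, 152.78]), array([188.79, 117.96]), array([302.41, 413.92]), array([301.69, 366.47])]
```

View pics/c6.png

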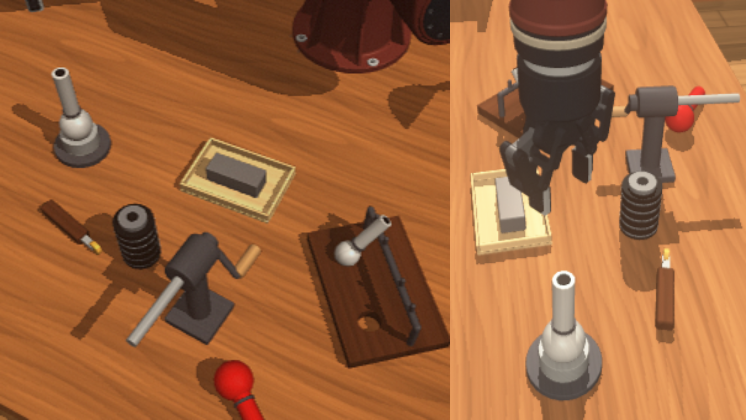

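The final view shows the grip upright in the ring, with its open end at scene (190,118) against a predicted (189,118). The stone is flat in the tray, the small grip is in the rack, and the other items are in place. Handing in.

```bash
python3 -c "
from plant import arm
print(arm.job_done())"
```

```text
the job is handed in; nothing more can be done
None
```

The job is done and handed in at about 15 s on the clock. I laid the stone flat in the tray and let go of it. Then I took the larger aluminium grip from the rack by its neck and lowered it ball-down into the ring until it bore about 7 N. I released it standing upright with its open end up.

**Grip:** the last pictures show it free-standing, with the gripper about 180 mm clear. In the scene view its open end is within about 1 px of where an upright grip should be. The wrist view put the lean at about 1°.

**Everything else:** the stone lies flat inside the tray and the small grip is still in its slot. By eye, the brush, groove tool, crank and look-alikes appear where they were; I did not measure them again.

**Disagreements:** the ring centre measured from different views differed by 3–6 mm. I settled it with a close look and the contact force while lowering. The gripper read 26 mm on the 28 mm neck and 41 mm on the 42 mm stone, which I took as sensor bias. No check failed.

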